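Wedge a mended tile up off its jig

ROBOT

A 6-joint arm with a two-finger parallel gripper is mounted at the origin on the work surface. World frame = base frame: x ahead of the robot, y to its left, z up, the work surface at z = 0. Lengths are in mm, angles in degrees, forces in N, time in s.
With the tool pointing down it reaches from about 325 to 775 mm from the base axis. Payload 5.5 kg.
Tool frame: the origin (TCP) lies on the centre line of the jaws, within the pads' length; the fingertips stand 17 mm ahead of it and the grasp point (between the pads) lies 2 mm behind it (tips_ahead is the distance from the TCP to the fingertips, in mm); z points along the fingers, y is the direction in which the jaws open and shut (so a half turn about z gives the same grasp; the last joint's range is limited). The gripper opens to 85 mm and grips with 20 to 120 N. Pads are 22 mm wide; open, the fingers measure 114 mm over their backs; the gripper's body (76 mm by 85 mm) begins 54 mm behind the grasp point. The pads swing forward as they close: fully open they stand 13 mm farther back than shut.
Start: joints at [-75.441, 5.22, 70.514, -0, 104.267, -3.249], TCP at [183.492, -571.268, 248.275] pointing down, gripper open.
Joint ranges: [-164.24, 164.24], [-49.07, 125.15], [9.68, 141.18], [-86.29, 266.29], [3.28, 154.24], [-151.56, 151.56]. Speed limits (degrees/s): [147.25, 147.25, 172.46, 180, 180, 180].

INTERFACE

Orientations are given as a 3x3 rotation matrix whose columns are the frame's x, y, z axes.
In Python, from bench import sense, camera, sign_off, tips_ahead gives the robot as it stands.
- The arm moves only by the tool play_rows, never from a script. Its argument "deltas" is a list of rows, each a list of 3 entries, a list of its own where there are three numbers: the shift along the tool's x, y, z in mm, then the turn about the tool's z in rad, then the opening, from 0 (shut) to 1 (fully open). In form: [[[x, y, z], turn, gripper], ...]. A call has 1 to 5 rows; each row is the pose to reach, as a shift and turn from the pose measured when the call began, along the tool's axes at that moment; what a row does not reach only later rows make up. A row lasts 1/8 s, in which the tool goes at most 62.5 mm and 10.7 degrees, less where a joint would pass 70% of its speed; a pose out of reach is approached as far as the arm can. A call with a gripper value outside its range is refused whole. The fingers move at their own pace and stop on an object; "squeeze" is the grip in N (left out, the last holds). Time passes only in rows, so rows that repeat a pose let the fingers close. It gives the time, the measured TCP pose, the force and the opening at its end, in the units of the state.
- sense(): the state, without advancing time (a new reading comes with each control period).
- camera(name): name is "scene" or "side" or "wrist"; returns a dict with "img" (400x640x3 uint8, blue, green, red), "depth" (400x640 float32, mm along the optical axis (not along the pixel's ray), 0 where there is no reading), "vfov" (degrees; the focal length in pixels is half the picture's height over the tangent of half this angle, whatever the lens; pixels are square), "cx", "cy" (the principal point, pixels), "extrinsics" (4x4, takes a point from camera to world coordinates); the wrist camera has in their place "tool_from_camera" (4x4, takes a point from camera to tool coordinates, whose origin is the TCP and whose axes are the flange's). Camera axes: x right, y down, z forward; pixel columns grow to the right and rows downward; lengths in mm; the calibration is good to about 2 mm. A picture is of the moment at which its call begins: read the wrist's pose just before it.
- sign_off(): hands the job in, once; it reports no verdict.
The state is a dict: "clock": time; "q": joint angles; "joint_velocities": joint speeds; "tau": joint torques, N m; "tcp_pos": TCP position; "ee_rot": TCP orientation; "contact_force": force on the tool from outside, world axes, zero at the start; "torque": the same for the moment, N m; "gripper_width": finger opening in mm.
Only numpy, scipy, OpenCV 4.12 (cv2) and the standard library are available. Lean on these libraries where they do the work, as an engineer would, in place of code of your own. Each camera call takes 0.05 s, during which the arm holds its last target. There are 200 camera calls.

TASK

The mended clay tile in the clamping jig has to come loose from the rails it was glued up on. Slide the jig's hold-down jaw all the way back off the tile; then pick up the wooden wedge by its post, lay it flat on the bench and push it, thin end first, along the channel between the two rails under the tile's open front edge until that edge just lifts off the rails, about 6 mm. Finish still gripping the wedge in that place so that it carries the tile; the tile is brittle, so do not touch it with the gripper, and leave everything else on the bench where it is.

Things in the scene. Friction and masses are not known exactly. Their poses are not given: they have to be found in the camera images.
- jig: Clamping jig fixed to the bench. Origin on the bench under the tile's middle; +x is the way the wedge goes in. Two plywood rails along x, 14 mm high, y = 35 to 60 mm and -35 to -60 mm, from x = -65 to 85; bare bench between, open at the -x front. End fence 26 mm high at x = 71 to 83; fixed cheek 26 mm high at y = 61 to 74; jaw track 13 mm high at x = -60 to 0, y = -62 to -170.
- tile: Terracotta relief tile, 140 (x) x 120 (y) x 16 mm, about 0.55 kg, lying loose on both rails, axes along the jig's. Origin: centre of its underside, 14 mm above the bench at the start. Its front (-x) edge is 5 mm in front of the rails' ends; its far edge is 1 mm from the fence, and the tile tips up about that far edge.
- tile_edge (a point): Middle of the tile's lower front edge (x = -70 mm in the tile's frame); 14 mm above the bench at the start.
- jaw (a joint): Sliding aluminium hold-down jaw: 0 = closed, grows as it slides off the tile along the jig's -y, 0.050 m = fully open (end stop). About 3 N of friction; it stays where left. Closed, its lip reaches 12 mm over the tile's top, 1.5 mm above it, and keeps the tile from rising.
- jaw_grip (a point): Grip point in the jaw's upright tab, moving with it, 70 mm above the bench. The tab is 36 mm along the jig's x, 16 mm along its y, and rises from 40 to 85 mm above the bench. With the jaw closed the point is at x = -30, y = -82 mm in the jig's frame.
- wedge: Wooden wedge, loose, 150 (x) x 45 (y) mm, 0.16 kg, lying flat. Origin: centre of its flat underside, +x towards the thin end. The thin end (x = 75 mm) is 5 mm high; the top rises 1 in 5 to 26 mm at x = -30 and is level from there to the back end at x = -75. There a post, 36 (x) x 24 (y) mm, stands centred at x = -54, from 26 to 68 mm above the underside.
- wedge_grip (a point): Grip point in the wedge's post, x = -54 mm, 52 mm above the wedge's underside.
- wedge_tip (a point): Middle of the lower edge of the wedge's thin end, x = +75 mm, on its underside.
- pot: Bystander: small dark round-bellied pot, 110 mm across, 94 mm high, origin at the centre of its underside. Leave it alone.
- brush: Bystander: flat brush lying on the bench, origin at the centre of its underside. Leave it alone.
- scraper: Bystander: thin flat wooden scraper, 170 x 18 x 6 mm, lying on the bench, origin at the centre of its underside. Leave it alone.
- block: Bystander: plain rectangular wooden sanding block, 70 x 45 x 28 mm (no slope, no post), origin at the centre of its underside. Leave it alone.
- jar: Bystander: small closed jar, 44 mm across, 50 mm high, origin at the centre of its underside. Leave it alone.
- sprayer: Bystander: green spray bottle, about 88 mm across, 200 mm high, origin at the centre of its underside. Leave it alone.
Mind the look-alikes: they are no part of the job. Leave any blue look-alike of the wedge alone. Several things have the shape of the tile; the one meant has the colours described above.

How it is judged:
By the outcome, as a careful person would: the job done as asked, in the order asked, and still so for the second after the job is handed in, while the arm keeps its last pose, push and grip.
It also fails if it takes over 58 s, if anything falls off the work surface, if the arm or the gripper's body presses on something with over 40 N, if the wrist force passes 120 N, or if a joint passes its speed limit or range.

## Working session

There is one attempt and no reset: what is moved stays moved. The work goes in short steps, Python scripts to look and compute and a tool call to move; the robot and the scene stay as the last step left them, time stands still between calls to the robot, and variables do not carry over. Pictures are saved under pics/ and viewed, about 8 in all and at most 12, crops included, and the job is handed in when it is done.

Besides the shell and the picture viewer there is one more tool, called as name([rows], argument=value, ...), one row to a line, values as JSON. play_rows: Moves the arm, as the interface text tells. Its arguments: {"type":"object","properties":{"deltas":{"type":"array"},"squeeze":{"type":"number"}},"required":["deltas"]}

```bash
mkdir -p pics; ls; cat > h.py <<'E'
import numpy as np, cv2
from bench import sense, camera, sign_off, tips_ahead
def grab(n):
    s=sense(); c=camera(n); h=c["img"].shape[0]
    c["f"]=h/2/np.tan(np.radians(c["vfov"])/2)
    if n=="wrist":
        T=np.eye(4); T[:3,:3]=np.array(s["ee_rot"]); T[:3,3]=s["tcp_pos"]
        c["T"]=T@np.array(c["tool_from_camera"])
    else: c["T"]=np.array(c["extrinsics"])
    return c
def ray(c,u,v):
    d=np.array([(u-c["cx"])/c["f"],(v-c["cy"])/c["f"],1.]); return c["T"][:3,3],c["T"][:3,:3]@d
def onz(c,u,v,z):
    o,d=ray(c,u,v); return o+d*(z-o[2])/d[2]
def dep(c):
    v,u=np.mgrid[:400,:640]; Z=c["depth"]
    P=np.stack([(u-c["cx"])/c["f"]*Z,(v-c["cy"])/c["f"]*Z,Z],-1)
    W=P@c["T"][:3,:3].T+c["T"][:3,3]; W[Z<=0]=np.nan
    return W
def proj(c,p):
    q=c["T"][:3,:3].T@(np.array(p)-c["T"][:3,3]); return q[0]/q[2]*c["f"]+c["cx"],q[1]/q[2]*c["f"]+c["cy"]
E
python3 - <<'E'
from h import *
for n in ("scene","side"):
    c=grab(n); cv2.imwrite(f"pics/{n}1.png",c["img"]); print(n,c["f"],c["cx"],c["cy"],c["T"].round(2).tolist())
    np.savez(f"{n}1.npz",W=dep(c))
print(tips_ahead, sense())
E
```

```text
pics
scene 482.50692486487617 317.10022918820613 195.97526122000477 [[0.26, 0.7, -0.67, 1386.78], [0.96, -0.2, 0.17, -318.9], [-0.02, -0.69, -0.73, 1081.79], [0.0, 0.0, 0.0, 1.0]]
side 423.80327347425225 320.2241681372591 199.7013663741807 [[-0.98, -0.13, 0.14, 310.04], [-0.19, 0.74, -0.64, 646.2], [-0.02, -0.66, -0.75, 943.42], [0.0, 0.0, 0.0, 1.0]]
17.0 {'clock': 0.1, 'q': array([-7.54396997e+01,  5.26107308e+00,  7.05761388e+01,  3.22782118e-04,
        1.04266387e+02, -3.24857643e+00]), 'joint_velocities': array([ 0.05780874,  0.0059843 , -0.16743806,  0.01912231, -0.03572183,
        0.00591549]), 'tau': array([ 3.90679503e-03, -4.60215747e+01, -4.19219291e+01,  1.73877390e-05,
        1.06078049e-02, -4.80940813e-06]), 'tcp_pos': array([ 183.45068029, -571.033543  ,  247.22867644]), 'ee_rot': array([[ 9.52081622e-01,  3.05843724e-01, -4.49281922e-04],
       [ 3.05844035e-01, -9.52080017e-01,  1.75145032e-03],
       [ 1.07917748e-04, -1.80493386e-03, -9.99998365e-01]]), 'contact_force': array([0.80195212, 0.15993932, 0.09190312]), 'torque': array([-0.02349475, -0.03145224,  0.0028921 ]), 'gripper_width': 85.46148446560504}
```

View pics/scene1.png

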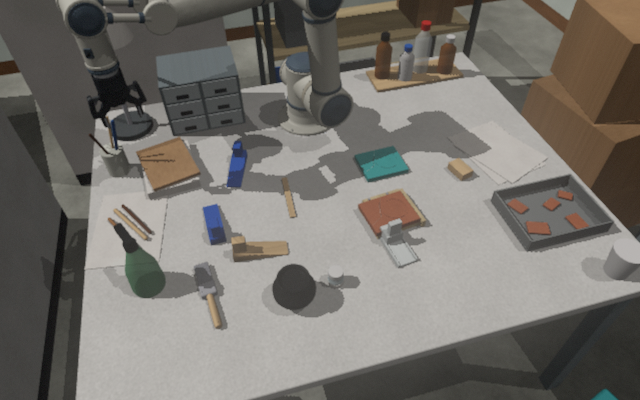

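View pics/side1.png

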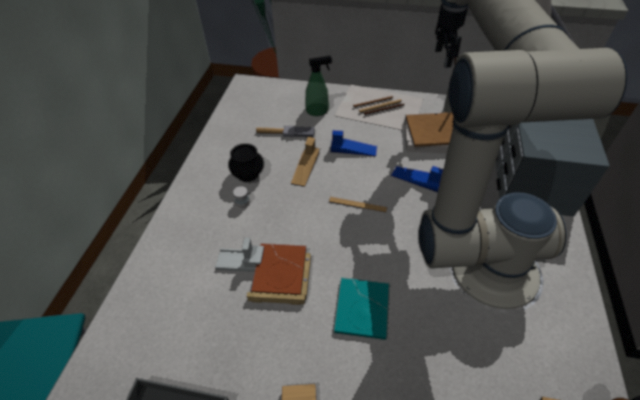

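Scene view: the red tile is at (390,212), with the aluminium jaw at (395,240). The wooden wedge lies at (258,248), post at (238,246), thin end to the right.

Things that could be mistaken for them:
- **Wedge:** blue wedge (238,165), blue block or wedge (213,223), scraper (288,197), sanding block (460,169).
- **Tile:** teal tile (382,163), orange-brown tile (168,163).

I choose the tan piece with a post and the red tile on rails with the jaw. Next I measure both and check them in a crop.

```bash
cat > m.py <<'E'
from h import *
def big(m):
    n,l,s,_=cv2.connectedComponentsWithStats(m.astype(np.uint8)); k=1+np.argmax(s[1:,4]); return l==k
def rect(P): 
    (c,s,a)=cv2.minAreaRect(P[:,:2].astype(np.float32)); return np.round(c,1),np.round(s,1),round(a,2)
def plane(c,m,z):
    v,u=np.nonzero(m); return np.array([onz(c,a,b,z) for a,b in zip(u,v)])
if __name__=="__main__":
  boxes={"scene":dict(t=(350,180,435,245),w=(222,228,300,270)),"side":dict(t=(235,235,320,310),w=(285,130,325,192))}
  for n in boxes:
    c=grab(n); hsv=cv2.cvtColor(c["img"],cv2.COLOR_BGR2HSV).astype(int); W=dep(c); H,S,V=hsv[...,0],hsv[...,1],hsv[...,2]
    for k,(a,b,d,e) in boxes[n].items():
        R=np.zeros((400,640),bool); R[b:e,a:d]=1
        if k=="t":
            m=big(R&((H<10)|(H>172))&(S>120)); print(n,"tile",rect(plane(c,m,30)),"z",np.nanmedian(W[m][:,2]),"depth rect",rect(W[m][~np.isnan(W[m]).any(1)]))
        else:
            m=big(R&(H>8)&(H<28)&(S>75)); P=W[m]; P=P[~np.isnan(P).any(1)]
            print(n,"wedge zs",np.percentile(P[:,2],[2,25,50,75,98]).round(1))
            p=P[P[:,2]>60]; print(" post top",len(p),p.mean(0) if len(p) else 0,rect(p) if len(p)>3 else 0)
            q=P[P[:,2]<29]; print(" body",rect(q)); 
    # jaw tab : high points near the tile
    a,b,d,e={"scene":(370,210,425,270),"side":(210,225,265,280)}[n]
    P=W[b:e,a:d].reshape(-1,3); P=P[P[:,2]>76]; print(" tab top",len(P),P.mean(0).round(1),rect(P), P[:,2].max())
    if n=="scene":
        cv2.imwrite("pics/crop.png",cv2.resize(c["img"][175:290,200:440],None,fx=3.2,fy=3.2,interpolation=cv2.INTER_CUBIC))
E
python3 m.py
```

```text
scene tile (array([494. , 145.5]), array([11.1, 24.5]), 78.65) z 30.57297423260843 depth rect (array([494.5, 145.2]), array([10.5, 22.8]), 77.11)
scene wedge zs [ 3.8 10.4 15.3 20.2 27.7]
 post top 0 0 0
 body (array([ 560.3, -272. ]), array([134.1,  47.5]), 82.86)
 tab top 85 [626.9  88.2  83.8] (array([625.3,  88.4]), array([20. , 37.3]), 4.08) 89.64350922324093
side tile (array([536.6, 109.3]), array([116.7, 136. ]), 6.89) z 30.32944378949145 depth rect (array([536.7, 108.8]), array([116.9, 140.4]), 6.63)
side wedge zs [ 2.4 11.9 19.5 27.  69.3]
 post top 70 [ 548.93694886 -326.77985239   67.22524939] (array([ 548.6, -330.3]), array([41.8, 23.1]), 81.61)
 body (array([ 553.9, -313.2]), array([224.2,  55.3]), 89.75)
 tab top 96 [620.6  90.4  84.1] (array([621.6,  88.8]), array([16.5, 37.4]), 7.66) 89.27132756199819
```

View pics/crop.png

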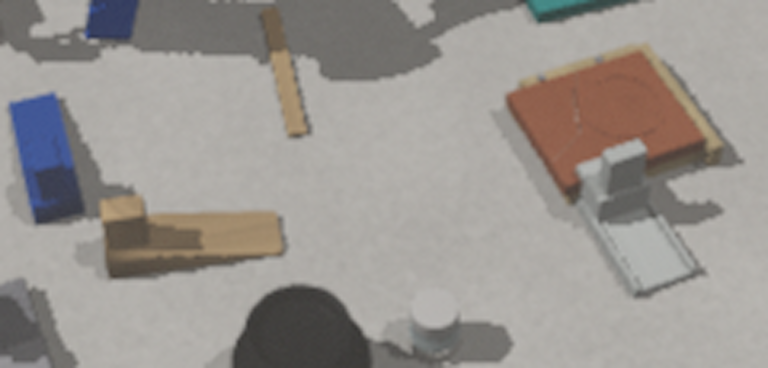

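The crop confirms both choices: the tan wedge with its post at crop (122,215) and thin end at (280,235), and the red tile on rails with the jaw tab at (625,165). The tile centre is about (537,109) with the jig's +x at about 97°. That predicts the tab at (622,89), and I measured (621–625,88.5). I'll move above the tab with the jaws opening along the jig's x.

play_rows([
  [[47, -37, -6], 0.04, 1],
  [[94, -74, -12], 0.08, 1],
  [[141, -111, -18], 0.12, 1],
  [[188, -148, -24], 0.16, 1],
  [[235, -185, -30], 0.192, 1],
])

```text
clock: 0.82
tcp_pos: [351.3, -321.4, 277.9]
ee_rot: [[0.993, 0.117, -0.0], [0.117, -0.993, 0.001], [0.0, -0.001, -1.0]]
contact_force: [0.6, -0.0, 0.6]
gripper_width: 85.5
```

```bash
cat > go.py <<'E'
import sys; from h import *
x,y,z,yaw=map(float,sys.argv[1:5]); s=sense(); R=np.array(s["ee_rot"]); p=np.array(s["tcp_pos"])
cur=np.degrees(np.arctan2(R[1,0],R[0,0])); t=-np.radians((yaw-cur+180)%360-180)
print("clock",s["clock"],"tcp",p.round(1),"yaw",cur.round(2),"tilt",R[:,2].round(4),"q",s["q"].round(0),"w",round(s["gripper_width"],1),"F",s["contact_force"].round(1))
print("shift",(R.T@(np.array([x,y,z])-p)).round(1),"turn",t.round(4))
E
python3 go.py 622 89 275 6.8
```

```text
clock 0.825 tcp [ 351.3 -321.4  277.9] yaw 6.73 tilt [-1.0e-04  1.1e-03 -1.0e+00] q [-47. -13.  85.   0. 108.  37.] w 85.5 F [ 0.6 -0.   0.6]
shift [ 316.9 -375.9    3.3] turn -0.0013
```

play_rows([
  [[36, -43, 0], 0, 1],
  [[72, -86, 0], 0, 1],
  [[108, -128, 0], 0, 1],
  [[144, -171, 0], 0, 1],
  [[180, -214, 0], 0, 1],
])

```text
clock: 1.45
tcp_pos: [505.7, -86.1, 278.1]
ee_rot: [[0.993, 0.117, 0.0], [0.117, -0.993, 0.001], [0.0, -0.001, -1.0]]
contact_force: [0.7, -1.3, -0.0]
gripper_width: 85.9
```

play_rows([
  [[36, -43, 0], 0, 1],
  [[72, -86, 0], 0, 1],
  [[105, -125, 0], 0, 1],
  [[137, -162, 2], 0, 1],
  [[137, -162, 2], 0, 1],
])

```text
clock: 2.08
tcp_pos: [623.6, 93.9, 273.7]
ee_rot: [[0.993, 0.121, -0.003], [0.121, -0.993, 0.001], [-0.003, -0.002, -1.0]]
contact_force: [-0.8, -0.6, -0.1]
gripper_width: 85.4
```

```bash
python3 go.py 622 89 75 6.8; python3 - <<'E'
from h import *
from m import *
c=grab("wrist"); cv2.imwrite("pics/w1.png",c["img"]); W=dep(c)
P=W.reshape(-1,3); P=P[P[:,2]>76]; P=P[(P[:,2]<95)]; P=P[np.linalg.norm(P[:,:2]-[622,89],axis=1)<45]
print("tab",len(P),P.mean(0).round(1),rect(P))
hsv=cv2.cvtColor(c["img"],cv2.COLOR_BGR2HSV).astype(int);H,S=hsv[...,0],hsv[...,1]
m=big(((H<10)|(H>172))&(S>120)); print("tile",rect(plane(c,m,30)))
E
```

```text
clock 2.075 tcp [623.6  93.9 273.7] yaw 6.95 tilt [-0.0034  0.0012 -1.    ] q [  5.  11.  62.   0. 108.  88.] w 85.4 F [-0.8 -0.6 -0.1]
shift [ -1.5   5.  198.7] turn 0.0027
tab 457 [624.1  89.3  85.8] (array([623.2,  89. ]), array([15.7, 35.1]), 7.09)
tile (array([614.2, 472.4]), array([47. , 37.4]), 23.32)
```

View pics/w1.png

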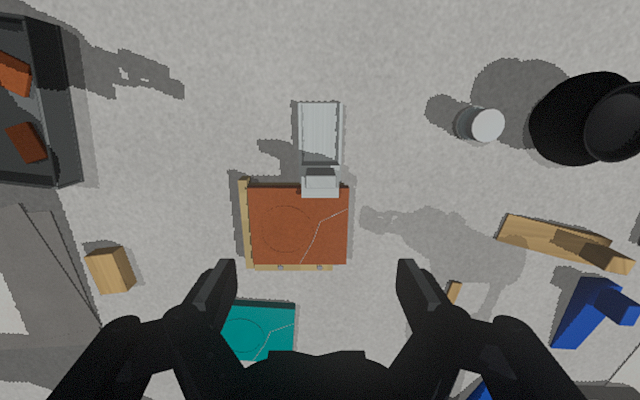

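The wrist view shows the tile at (300,225) with the jaw tab at (320,180), and the wedge at right (565,240). The tab measures (623,89) at 7.1°, in agreement. Going down to grip it.

play_rows([
  [[0, 5, 50], 0, 1],
  [[0, 5, 100], 0, 1],
  [[0, 5, 150], 0, 1],
  [[0, 5, 185], 0, 1],
  [[0, 5, 205], 0, 1],
])

```text
clock: 2.75
tcp_pos: [621.9, 86.1, 67.7]
ee_rot: [[0.993, 0.118, -0.005], [0.118, -0.993, 0.0], [-0.005, -0.001, -1.0]]
contact_force: [0.0, -0.1, 0.6]
gripper_width: 85.4
```

```bash
python3 go.py 623.3 89 68 6.9; python3 - <<'E'
from h import *
from m import *
c=grab("side"); 
hsv=cv2.cvtColor(c["img"],cv2.COLOR_BGR2HSV).astype(int);H,S=hsv[...,0],hsv[...,1]
R=np.zeros((400,640),bool);R[235:310,235:320]=1
m=big(R&((H<10)|(H>172))&(S>120)); print("tile",rect(plane(c,m,30)))
E
```

```text
clock 2.75 tcp [621.9  86.1  67.7] yaw 6.78 tilt [-0.005  0.    -1.   ] q [ 5. 12. 82.  0. 87. 88.] w 85.4 F [ 0.  -0.1  0.6]
shift [ 1.7 -2.7 -0.3] turn -0.002
tile (array([536.6, 109.6]), array([116.6, 136.8]), 6.78)
```

play_rows([
  [[1.5, -2.7, 0], 0, 1],
  [[1.5, -2.7, 0], 0, 0.5],
  [[1.5, -2.7, 0], 0, 0],
  [[1.5, -2.7, 0], 0, 0],
  [[1.5, -2.7, 0], 0, 0],
], squeeze=40)

```text
clock: 3.42
tcp_pos: [623.0, 89.3, 66.8]
ee_rot: [[0.993, 0.118, -0.006], [0.118, -0.993, 0.0], [-0.005, -0.001, -1.0]]
contact_force: [-0.5, 0.9, 5.2]
gripper_width: 35.6
```

play_rows([
  [[0, 0, 0], 0, 0],
  [[0, 0, 0], 0, 0],
  [[0, 0, 0], 0, 0],
])

```text
clock: 3.8
tcp_pos: [623.0, 89.4, 66.9]
ee_rot: [[0.993, 0.118, -0.006], [0.118, -0.993, 0.0], [-0.005, -0.001, -1.0]]
contact_force: [-0.3, 0.5, 2.1]
gripper_width: 35.5
```

```bash
python3 go.py 623.3 89 68 6.9
```

```text
clock 3.8 tcp [623.   89.4  66.9] yaw 6.8 tilt [-5.5e-03  3.0e-04 -1.0e+00] q [ 5. 12. 81.  0. 87. 88.] w 35.5 F [-0.3  0.5  2.1]
shift [ 0.2  0.4 -1.1] turn -0.0017
```

Gripped at 35.5 mm, and the tab is 36. Now I pull along tool x, which is the jig's −y.

play_rows([
  [[12, 0, 0], 0, 0],
  [[24, 0, 0], 0, 0],
  [[36, 0, 0], 0, 0],
  [[45, 0, 0], 0, 0],
  [[48, 0, 0], 0, 0],
])

```text
clock: 4.42
tcp_pos: [671.4, 95.2, 66.8]
ee_rot: [[0.993, 0.119, -0.006], [0.119, -0.993, 0.0], [-0.006, -0.001, -1.0]]
contact_force: [-12.0, 0.2, 9.8]
gripper_width: 35.2
```

play_rows([
  [[2, 0, 0], 0, 0],
  [[4, 0, 0], 0, 0],
  [[4, 0, 0], 0, 0],
])

```text
clock: 4.8
tcp_pos: [671.5, 95.3, 66.7]
ee_rot: [[0.993, 0.119, -0.017], [0.119, -0.993, -0.001], [-0.017, -0.001, -1.0]]
contact_force: [-24.3, -2.9, 13.3]
gripper_width: 35.4
```

play_rows([
  [[0, 0, 0], 0, 0],
  [[0, 0, 0], 0, 0.5],
  [[0, 0, 0], 0, 1],
  [[0, 0, 0], 0, 1],
])

```text
clock: 5.3
tcp_pos: [671.7, 95.2, 66.3]
ee_rot: [[0.993, 0.119, -0.017], [0.119, -0.993, -0.001], [-0.017, -0.001, -1.0]]
contact_force: [0.3, 0.0, -0.6]
gripper_width: 76.7
```

play_rows([
  [[0, 0, -30], 0, 1],
  [[0, 0, -80], 0, 1],
  [[0, 0, -130], 0, 1],
  [[0, 0, -180], 0, 1],
  [[0, 0, -200], 0, 1],
])

```text
clock: 5.92
tcp_pos: [675.9, 95.5, 271.1]
ee_rot: [[0.993, 0.119, -0.01], [0.119, -0.993, -0.001], [-0.01, -0.001, -1.0]]
contact_force: [-0.1, -1.2, -0.4]
gripper_width: 85.2
```

```bash
python3 - <<'E'
from h import *
from m import *
d=np.radians(6.8); xj=np.array([-np.sin(d),np.cos(d)]); yj=np.array([-np.cos(d),-np.sin(d)])
for n in ("wrist","side","scene"):
    c=grab(n); W=dep(c); P=W.reshape(-1,3); P=P[(P[:,2]>78)&(P[:,2]<92)]; P=P[np.linalg.norm(P[:,:2]-[670,95],axis=1)<40]
    if len(P)>5: 
        r=rect(P); print(n,"tab",len(P),r, "rel tile", ((r[0]-[536.6,109.4])@np.c_[xj,yj]).round(1))
    if n=="wrist":
        hsv=cv2.cvtColor(c["img"],cv2.COLOR_BGR2HSV).astype(int);H,S=hsv[...,0],hsv[...,1]
        m=((H<10)|(H>172))&(S>120)&(np.linalg.norm(W[...,:2]-[537,109],axis=2)<110)
        print("tile",rect(plane(c,big(m),30)))
E
python3 go.py 556 -327 280 83
```

```text
wrist tab 437 (array([671.7,  95.8]), array([15.1, 34.9]), 6.29) rel tile [ -29.5 -132.5]
tile (array([594.4,  64.2]), array([15.8, 32.9]), 6.85)
side tab 91 (array([669.2,  93.8]), array([16.9, 37.7]), 6.31) rel tile [ -31.2 -129.8]
scene tab 85 (array([673.8,  94.7]), array([17.2, 35.7]), 6.86) rel tile [ -30.8 -134.5]
clock 6.075 tcp [675.6  95.4 267.5] yaw 6.82 tilt [-1.410e-02 -9.000e-04 -9.999e-01] q [  5.  20.  52.   0. 109.  88.] w 85.0 F [ 0.8 -0.1 -0.1]
shift [-169.1  405.2  -10.4] turn -1.3297
```

The tab is now at jig y ≈ −131 to −132 in all views. It stopped hard at 24 N against 3 N of friction, so it is at the end stop. Next I move over the wedge.

play_rows([
  [[-21, 51, -2], -0.166, 1],
  [[-42, 102, -4], -0.332, 1],
  [[-63, 153, -6], -0.498, 1],
  [[-84, 204, -8], -0.664, 1],
  [[-105, 253, -10], -0.83, 1],
])

```text
clock: 6.7
tcp_pos: [600.5, -169.8, 276.0]
ee_rot: [[0.578, 0.816, -0.018], [0.816, -0.578, 0.0], [-0.01, -0.014, -1.0]]
contact_force: [1.1, -0.4, 0.3]
gripper_width: 85.8
```

```bash
python3 go.py 556 -310 280 83
```

```text
clock 6.7 tcp [ 600.5 -169.8  276. ] yaw 54.68 tilt [-1.760e-02  2.000e-04 -9.998e-01] q [-19.  10.  62.  -0. 108.  16.] w 85.8 F [ 1.1 -0.4  0.3]
shift [-140.1   44.7   -3.3] turn -0.4942
```

play_rows([
  [[-47, 15, -1], -0.165, 1],
  [[-94, 30, -2], -0.33, 1],
  [[-140, 45, -3], -0.494, 1],
  [[-140, 45, -3], -0.494, 1],
])

```text
clock: 7.2
tcp_pos: [554.5, -313.1, 276.5]
ee_rot: [[0.126, 0.992, -0.022], [0.992, -0.126, 0.002], [-0.001, -0.022, -1.0]]
contact_force: [0.2, -0.3, -1.2]
gripper_width: 85.6
```

```bash
python3 go.py 556 -327 280 83;  python3 - <<'E'
from h import *
from m import *
c=grab("wrist"); cv2.imwrite("pics/w2.png",c["img"]); W=dep(c)
hsv=cv2.cvtColor(c["img"],cv2.COLOR_BGR2HSV).astype(int);H,S=hsv[...,0],hsv[...,1]
near=np.linalg.norm(W[...,:2]-[558,-275],axis=2)<110
m=big(near&(H>8)&(H<28)&(S>70)); P=W[m]; P=P[~np.isnan(P).any(1)]
print("z",np.percentile(P[:,2],[2,50,98]).round(1))
p=P[(P[:,2]>63)&(P[:,2]<75)]; print("post",len(p),rect(p),p[:,2].mean())
print("mask rect plane13",rect(plane(c,m,13)),"depth all",rect(P))
b=P[(P[:,2]<30)];print("body",rect(b), "plateau z",np.median(b[b[:,2]>22][:,2]))
E
```

```text
clock 7.2 tcp [ 554.5 -313.1  276.5] yaw 82.77 tilt [-0.0216  0.0018 -0.9998] q [-32.  13.  60.  -1. 109. -25.] w 85.6 F [ 0.2 -0.3 -1.2]
shift [-13.6   3.1  -3.5] turn -0.004
z [ 6.6 20.9 70.2]
post 526 (array([ 551.6, -328.5]), array([34.3, 23.6]), 83.32) 69.20148569290511
mask rect plane13 (array([ 555.3, -283.2]), array([164.7,  45.1]), 84.05) depth all (array([ 555.2, -280. ]), array([160.1,  45.6]), 83.73)
body (array([ 555.2, -280. ]), array([160.1,  45.6]), 83.73) plateau z 26.300443732087274
```

View pics/w2.png

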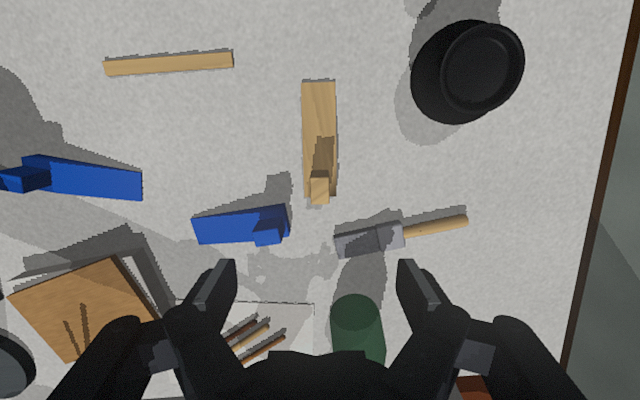

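The wrist view shows the tan wedge at (320,140) with its post at (320,190). The blue wedge with post is at (265,225), the brush at (375,230), the sprayer at (355,330) and the pot at (468,70). I'll check finger clearance to those neighbours before going down.

```bash
python3 - <<'E'
from h import *
from m import *
a=np.radians(83.4); ax=np.array([np.cos(a),np.sin(a)]); ay=np.array([-ax[1],ax[0]])
for n in ("wrist","side","scene"):
    c=grab(n); W=dep(c); hsv=cv2.cvtColor(c["img"],cv2.COLOR_BGR2HSV).astype(int);H,S,V=hsv[...,0],hsv[...,1],hsv[...,2]
    near=np.linalg.norm(W[...,:2]-[551,-328],axis=2)<220
    def f(name,m):
        P=W[m&near&(W[...,2]>3)&(W[...,2]<215)]
        if len(P)<10: return
        L=(P[:,:2]-[551,-328.3])@np.c_[ax,ay]
        print(n,name,len(P),"along",np.percentile(L[:,0],[1,99]).round(),"lat",np.percentile(L[:,1],[1,99]).round(),"z",np.percentile(P[:,2],99).round())
        h=P[:,2]>34
        if h.sum()>10: print("     high part: along",np.percentile(L[h,0],[1,99]).round(),"lat",np.percentile(L[h,1],[1,99]).round())
    f("blue",(H>108)&(H<128)&(S>150)); f("green",(H>45)&(H<90)&(S>60)); f("dark", (S<110)&(V<90)); f("wood",(H>8)&(H<28)&(S>75))
E
```

```text
wrist blue 2105 along [-103.  -48.] lat [ 49. 196.] z 71.0
     high part: along [-76. -41.] lat [42. 88.]
wrist green 1232 along [-216.  167.] lat [-135.  -30.] z 99.0
     high part: along [-217.  168.] lat [-136.  -30.]
wrist dark 8944 along [-215.  168.] lat [-188.   64.] z 96.0
     high part: along [-215.  168.] lat [-187.   53.]
wrist wood 5129 along [-83. 162.] lat [-205.  153.] z 70.0
     high part: along [-18. 163.] lat [-128.   11.]
side blue 567 along [-100.  -43.] lat [ 61. 194.] z 70.0
     high part: along [-74. -51.] lat [57. 91.]
side green 260 along [-217.  168.] lat [-137.  -26.] z 99.0
     high part: along [-217.  170.] lat [-137.  -26.]
side dark 1160 along [-215.  171.] lat [-190.   77.] z 96.0
     high part: along [-215.  173.] lat [-187.   50.]
side wood 791 along [-82. 162.] lat [-205.  152.] z 71.0
     high part: along [-21. 150.] lat [-128.   14.]
scene dark 1147 along [-208.  157.] lat [-197.   57.] z 96.0
     high part: along [-209.  159.] lat [-197.   54.]
scene wood 714 along [-89. 158.] lat [-205.  151.] z 71.0
     high part: along [-18.  17.] lat [-16.   6.]
```

Clear: the blue post starts 45 mm behind along the wedge, and the fingers are about 11 mm wide to each side. Descending onto the post with the opening reduced.

```bash
python3 go.py 551.8 -328.3 120 83.4; python3 go.py 551.8 -328.3 50 83.4
```

```text
clock 7.4 tcp [ 556.6 -308.9  278.5] yaw 82.99 tilt [-0.0189  0.0015 -0.9998] q [-32.  12.  59.  -1. 109. -25.] w 85.4 F [0.6 0.4 0.6]
shift [-19.7   0.6 158.5] turn -0.0071
clock 7.4 tcp [ 556.6 -308.9  278.5] yaw 82.99 tilt [-0.0189  0.0015 -0.9998] q [-32.  12.  59.  -1. 109. -25.] w 85.4 F [0.6 0.4 0.6]
shift [-19.6   1.9 228.5] turn -0.0071
```

play_rows([
  [[-12, 1, 50], -0.007, 0.8],
  [[-20, 1, 100], -0.007, 0.7],
  [[-20, 1, 140], -0.007, 0.7],
  [[-20, 1, 158], -0.007, 0.7],
  [[-20, 1, 158], -0.007, 0.7],
])

```text
clock: 8.02
tcp_pos: [552.1, -327.5, 119.5]
ee_rot: [[0.114, 0.993, -0.021], [0.993, -0.114, 0.003], [0.0, -0.021, -1.0]]
contact_force: [-0.4, 0.5, 0.1]
gripper_width: 59.8
```

```bash
python3 go.py 551.8 -328.3 50 83.4; python3 - <<'E'
from h import *
from m import *
c=grab("wrist"); W=dep(c)
m=np.linalg.norm(W[...,:2]-[552,-328],axis=2)<40; P=W[m&(W[...,2]>62)&(W[...,2]<75)]
print("post",len(P),rect(P) if len(P)>5 else 0)
c=grab("side"); cv2.imwrite("pics/s2.png",cv2.resize(c["img"][90:240,220:460],None,fx=3,fy=3))
E
```

```text
clock 8.025 tcp [ 552.1 -327.5  119.5] yaw 83.45 tilt [-0.0207  0.0028 -0.9998] q [-33.  13.  75.  -1.  93. -27.] w 59.8 F [-0.4  0.5  0.1]
shift [-0.8  1.2 69.5] turn 0.0008
post 1692 (array([ 551.6, -329.3]), array([36.7, 24. ]), 84.35)
```

The closer wrist measurement of the post gives 36.7 x 24 mm at (551.6,−329.3), which agrees. Going down and closing.

play_rows([
  [[-1.5, 1, 35], -0.006, 0.7],
  [[-1.5, 1, 60], -0.006, 0.7],
  [[-1.5, 1, 69.5], -0.006, 0.7],
  [[-1.5, 1, 69.5], -0.006, 0.7],
  [[-1.5, 1, 69.5], -0.006, 0.3],
])

```text
clock: 8.75
tcp_pos: [553.8, -330.9, 55.5]
ee_rot: [[0.109, 0.994, -0.014], [0.994, -0.109, -0.002], [-0.003, -0.013, -1.0]]
contact_force: [-0.1, -1.7, -0.6]
gripper_width: 42.8
```

play_rows([
  [[0, 0, 0], 0, 0],
  [[0, 0, 0], 0, 0],
  [[0, 0, 0], 0, 0],
  [[0, 0, 0], 0, 0],
], squeeze=60)

```text
clock: 9.25
tcp_pos: [554.3, -331.3, 56.9]
ee_rot: [[0.109, 0.994, -0.012], [0.994, -0.109, -0.003], [-0.004, -0.011, -1.0]]
contact_force: [-0.5, -0.5, 4.7]
gripper_width: 22.8
```

```bash
python3 go.py 551.8 -328.3 50 83.4
```

```text
clock 9.25 tcp [ 554.3 -331.3   56.9] yaw 83.77 tilt [-0.0119 -0.0032 -0.9999] q [-34.  15.  79.  -1.  86. -27.] w 22.8 F [-0.5 -0.5  4.7]
shift [ 2.7 -2.7  6.9] turn 0.0064
```

play_rows([
  [[0, 0, -15], 0, 0],
  [[0, 0, -35], 0, 0],
  [[0, 0, -60], 0, 0],
  [[0, 0, -60], 0, 0],
])

```text
clock: 9.75
tcp_pos: [556.4, -331.9, 120.9]
ee_rot: [[0.108, 0.994, -0.007], [0.994, -0.109, -0.007], [-0.007, -0.006, -1.0]]
contact_force: [0.9, -0.4, -1.3]
gripper_width: 23.3
```

```bash
python3 go.py 563.7 -118 120 96.8; python3 - <<'E'
from h import *
from m import *
d=np.radians(6.8); xj=np.array([-np.sin(d),np.cos(d)]); yj=np.array([-np.cos(d),-np.sin(d)]); M=np.c_[xj,yj]
for n in ("scene","side"):
    c=grab(n); W=dep(c); L=(W[...,:2]-[536.6,109.4])@M; Z=W[...,2]
    m=(L[...,0]>-330)&(L[...,0]<-75)&(np.abs(L[...,1])<120)&(Z>3.5)&(Z<300)
    k,l,s,_=cv2.connectedComponentsWithStats(m.astype(np.uint8))
    for i in range(1,k):
        if s[i,4]>25: q=l==i; print(n,s[i],"x",np.percentile(L[q][:,0],[1,99]).round(),"y",np.percentile(L[q][:,1],[1,99]).round(),"z",np.percentile(Z[q],[2,98]).round())
    if n=="scene": cv2.imwrite("pics/sc2.png",cv2.resize(c["img"][150:310,200:440],None,fx=3,fy=3))
E
```

```text
clock 9.75 tcp [ 556.4 -331.9  120.9] yaw 83.77 tilt [-0.0067 -0.0066 -1.    ] q [-34.  13.  74.  -1.  92. -27.] w 23.3 F [ 0.9 -0.4 -1.3]
shift [213.4 -15.9  -0.6] turn -0.2274
scene [277 227  10  15  89] x [-330. -309.] y [-18.  36.] z [64. 76.]
side [252 157  10  21 122] x [-329. -303.] y [-120.  -99.] z [27. 93.]
side [289 163  16   9  90] x [-329. -308.] y [-12.  33.] z [61. 73.]
```

View pics/sc2.png

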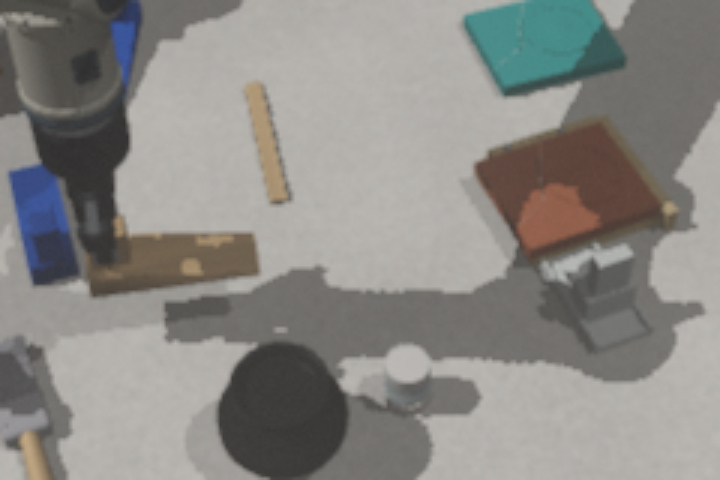

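The crop shows the wedge lifted clear at (175,265), with its shadow separate, and an empty corridor up to the jig. Moving it in front of the channel.

play_rows([
  [[43, -3, 0], -0.045, 0],
  [[86, -6, 0], -0.09, 0],
  [[129, -9, 0], -0.14, 0],
  [[172, -13, 0], -0.185, 0],
  [[213, -16, 0], -0.227, 0],
])

```text
clock: 10.48
tcp_pos: [561.4, -116.0, 114.4]
ee_rot: [[-0.119, 0.993, -0.014], [0.993, 0.119, -0.003], [-0.001, -0.014, -1.0]]
contact_force: [-0.3, 0.6, -0.6]
gripper_width: 23.3
```

play_rows([
  [[0, 0, 0], 0, 0],
  [[0, 0, 0], 0, 0],
])

```text
clock: 10.72
tcp_pos: [560.9, -116.1, 113.2]
ee_rot: [[-0.12, 0.993, -0.016], [0.993, 0.12, -0.003], [-0.001, -0.016, -1.0]]
contact_force: [-0.1, 0.3, -2.2]
gripper_width: 23.1
```

```bash
cat > wm.py <<'E'
from m import *
d=np.radians(6.8); xj=np.array([-np.sin(d),np.cos(d)]); yj=np.array([-np.cos(d),-np.sin(d)]); M=np.c_[xj,yj]; O=np.array([536.6,109.4])
s=sense(); print("tcp in jig",((np.array(s["tcp_pos"])[:2]-O)@M).round(1),"z",round(s["tcp_pos"][2],1))
for n in ("scene","side","wrist"):
    c=grab(n); W=dep(c); hsv=cv2.cvtColor(c["img"],cv2.COLOR_BGR2HSV).astype(int);H,S=hsv[...,0],hsv[...,1]
    L=(W[...,:2]-O)@M
    m=(L[...,0]>-330)&(L[...,0]<-72)&(np.abs(L[...,1])<45)&(H>8)&(H<28)&(S>70)&(W[...,2]>3)
    if m.sum()<50: continue
    m=big(m); P=np.c_[L[m],W[m][:,2]]
    # top sloped face: fit z = a + b x + c y, clipped to low heights
    print(n,m.sum(),"x",np.percentile(P[:,0],[1,99]).round(1),"y",np.percentile(P[:,1],[1,99]).round(1),"z",np.percentile(P[:,2],[1,50,99]).round(1))
    xmax=np.percentile(P[:,0],99.5); q=P[(P[:,0]>xmax-95)&(P[:,0]<xmax-5)]
    e=[]
    for x0 in np.arange(xmax-95,xmax-5,10):
        r=q[(q[:,0]>=x0)&(q[:,0]<x0+10)]
        if len(r)>8: e.append((x0+5,np.percentile(r[:,1],3),np.percentile(r[:,1],97),np.median(r[:,2])))
    e=np.array(e)
    if len(e)>2: print("  mid y",((e[:,1]+e[:,2])/2).round(1),"w",(e[:,2]-e[:,1]).round(0),"heading err deg",np.degrees(np.polyfit(e[:,0],(e[:,1]+e[:,2])/2,1)[0]).round(2),"slope",np.polyfit(e[:,0],e[:,3],1).round(3))
    if n=="wrist": cv2.imwrite("pics/w3.png",c["img"])
E
python3 go.py 563.7 -118 57 96.8; python3 wm.py
```

```text
clock 10.725 tcp [ 560.9 -116.1  113.2] yaw 96.87 tilt [-0.0161 -0.0028 -0.9999] q [-15.   3.  87.  -0.  91. -22.] w 23.1 F [-0.1  0.3 -2.2]
shift [-2.2  3.5 56.1] turn 0.0012
tcp in jig [-226.8    2.6] z 113.2
scene 475 x [-233.  -100.7] y [-21.  22.] z [60.3 73.5 85.6]
  mid y [-4.8 -1.   1.4  0.2  0.8 -0.1  1.5  1.2  1.1] w [30. 37. 41. 41. 42. 39. 40. 41. 39.] heading err deg 2.87 slope [-0.198 42.963]
side 862 x [-237.2  -98.1] y [-14.   28.7] z [ 60.4  76.6 133.4]
  mid y [6.6 9.2 6.8 7.7 8.1 6.1 8.1 6.7 6.5] w [40. 39. 40. 40. 42. 42. 40. 40. 41.] heading err deg -0.63 slope [-0.193 43.886]
wrist 21329 x [-239.6  -98.3] y [-17.2  26.3] z [ 64.2  78.  127.6]
  mid y [4.5 4.2 4.4 4.5 4.8 4.6 4.8 4.9 5.1] w [42. 42. 42. 42. 42. 42. 42. 42. 42.] heading err deg 0.52 slope [-0.196 45.252]
```

The wedge is measured about 4–5 mm to +y of the channel's middle and 0.5° off heading in the wrist view, and its slope is right at 0.196. I'll correct that and lower it.

play_rows([
  [[0, 4, 15], 0.008, 0],
  [[0, 5, 30], 0.008, 0],
  [[0, 5, 42], 0.008, 0],
  [[0, 5, 50], 0.008, 0],
  [[0, 5, 53], 0.008, 0],
])

```text
clock: 11.5
tcp_pos: [565.1, -116.5, 60.0]
ee_rot: [[-0.11, 0.994, -0.016], [0.994, 0.11, -0.003], [-0.001, -0.016, -1.0]]
contact_force: [-1.1, 0.3, -0.8]
gripper_width: 23.3
```

```bash
python3 go.py 563.7 -118 57 96.8; python3 wm.py
```

```text
clock 11.5 tcp [ 565.1 -116.5   60. ] yaw 96.31 tilt [-0.0157 -0.0026 -0.9999] q [-15.   5.  90.  -0.  86. -21.] w 23.3 F [-1.1  0.3 -0.8]
shift [-1.3 -1.5  3.1] turn -0.0085
tcp in jig [-227.7   -1.5] z 60.0
scene 530 x [-246.8 -102.4] y [-25.9  17.1] z [ 7.7 21.6 72.3]
  mid y [-10.6  -4.6  -5.4  -3.3  -5.3  -4.6  -5.1  -4.9  -4.2] w [27. 40. 39. 42. 38. 39. 38. 38. 40.] heading err deg 2.28 slope [-0.183 -8.065]
side 826 x [-238.   -97.8] y [-20.1  24.1] z [ 6.5 23.5 81.6]
  mid y [1.8 1.9 2.1 1.5 2.4 2.1 1.7 1.5 1.2] w [41. 42. 44. 42. 42. 43. 41. 44. 41.] heading err deg -0.34 slope [-0.196 -9.994]
wrist 21374 x [-239.8  -98.4] y [-22.   21.5] z [11.2 25.  74.6]
  mid y [-0.3 -0.4 -0.3 -0.3 -0.1 -0.4 -0.2 -0.3 -0.1] w [42. 42. 42. 42. 42. 42. 42. 42. 42.] heading err deg 0.15 slope [-0.196 -7.755]
```

play_rows([
  [[0, 0, 2], 0, 0],
  [[0, 0, 4], 0, 0],
  [[0, 0, 4], 0, 0],
])

```text
clock: 12.02
tcp_pos: [565.4, -116.6, 57.1]
ee_rot: [[-0.11, 0.994, -0.014], [0.994, 0.11, -0.003], [-0.001, -0.015, -1.0]]
contact_force: [-0.1, -0.2, -1.2]
gripper_width: 23.1
```

```bash
python3 go.py 563.7 -118 57 96.8
```

```text
clock 12.025 tcp [ 565.4 -116.6   57.1] yaw 96.32 tilt [-0.0144 -0.0029 -0.9999] q [-15.   5.  90.  -0.  86. -21.] w 23.1 F [-0.1 -0.2 -1.2]
shift [-1.2 -1.9  0.1] turn -0.0084
```

play_rows([
  [[0, 0, 1.5], 0, 0],
  [[0, 0, 2.5], 0, 0],
  [[0, 0, 2.5], 0, 0],
])

```text
clock: 12.4
tcp_pos: [565.5, -116.6, 56.9]
ee_rot: [[-0.11, 0.994, -0.013], [0.994, 0.11, -0.003], [-0.002, -0.014, -1.0]]
contact_force: [-5.2, 1.9, 9.3]
gripper_width: 22.9
```

```bash
python3 wm.py
```

```text
tcp in jig [-227.9   -1.9] z 56.9
scene 539 x [-247.5 -102. ] y [-25.8  16.9] z [ 5.1 18.5 69.2]
  mid y [-10.5  -5.1  -5.2  -5.2  -4.6  -3.9  -4.1  -4.9  -5.4] w [28. 38. 40. 40. 40. 39. 40. 40. 39.] heading err deg 2.37 slope [ -0.181 -11.009]
side 815 x [-238.2  -98.6] y [-20.3  23.7] z [ 4.8 20.5 77.3]
  mid y [ 2.   1.5  2.7  0.7  1.6  1.6  1.5  2.4 -0.1] w [43. 42. 42. 42. 42. 44. 41. 41. 40.] heading err deg -0.64 slope [ -0.196 -13.15 ]
wrist 21407 x [-239.8  -98.4] y [-22.2  21.3] z [ 7.2 21.1 70.7]
  mid y [-0.3 -0.7 -0.4 -0.5 -0.3 -0.5 -0.4 -0.4 -0.3] w [42. 42. 42. 42. 42. 42. 42. 42. 42.] heading err deg 0.08 slope [ -0.197 -11.72 ]
```

The wedge is flat on the bench, pressing 9 N. Its tip is at jig x ≈ −97, it is centred within 1 mm and on heading. That puts first contact about 72 mm ahead and the goal about 102 mm ahead. Sliding in.

play_rows([
  [[12, 0, 0], 0, 0],
  [[24, 0, 0], 0, 0],
  [[36, 0, 0], 0, 0],
  [[48, 0, 0], 0, 0],
  [[60, 0, 0], 0, 0],
])

```text
clock: 13.18
tcp_pos: [558.9, -56.2, 56.9]
ee_rot: [[-0.11, 0.994, -0.013], [0.994, 0.11, -0.004], [-0.002, -0.013, -1.0]]
contact_force: [0.5, -1.7, 0.8]
gripper_width: 23.3
```

```bash
python3 go.py 563.7 -118 57 96.8; cat > tm.py <<'E'
from m import *
d=np.radians(6.8); xj=np.array([-np.sin(d),np.cos(d)]); yj=np.array([-np.cos(d),-np.sin(d)]); M=np.c_[xj,yj]; O=np.array([536.6,109.4])
s=sense(); print(s["clock"],"tcp in jig",((np.array(s["tcp_pos"])[:2]-O)@M).round(2),"z",round(s["tcp_pos"][2],1),"F jig",(s["contact_force"][:2]@M).round(1),s["contact_force"][2].round(1))
import sys
for n in ("scene","side","wrist"):
    c=grab(n); W=dep(c); hsv=cv2.cvtColor(c["img"],cv2.COLOR_BGR2HSV).astype(int);H,S=hsv[...,0],hsv[...,1]; L=(W[...,:2]-O)@M
    m=((H<10)|(H>172))&(S>110)&(np.abs(L[...,0])<68)&(np.abs(L[...,1])<58)&(W[...,2]>20)&(W[...,2]<60)
    if m.sum()>80:
        P=np.c_[L[m],W[m][:,2]]; A=np.c_[P[:,0]+70,P[:,1],np.ones(len(P))]
        for _ in range(3):
            k=np.linalg.lstsq(A,P[:,2],rcond=None)[0]; g=abs(A@k-P[:,2])<4; A,P=A[g],P[g]
        print(n,len(P),"front top z",k[2].round(2),"tilt*140",(-k[0]*140).round(2),"roll*120",(k[1]*120).round(2),"x range",P[:,0].min().round(1),P[:,0].max().round(1))
    if len(sys.argv)>1: cv2.imwrite(f"pics/{sys.argv[1]}_{n}.png",c["img"])
E
python3 tm.py
```

```text
clock 13.175 tcp [558.9 -56.2  56.9] yaw 96.33 tilt [-0.0131 -0.0037 -0.9999] q [ -9.   3.  93.  -0.  85. -15.] w 23.3 F [ 0.5 -1.7  0.8]
shift [-61.9  -2.1   0.1] turn -0.0082
13.175 tcp in jig [-167.1    -2.55] z 56.9 F jig [-1.8 -0.3] 0.8
scene 984 front top z 30.43 tilt*140 -0.28 roll*120 -0.45 x range -67.9 66.7
side 1937 front top z 30.18 tilt*140 -0.23 roll*120 0.02 x range -67.8 67.8
wrist 2574 front top z 31.45 tilt*140 -0.03 roll*120 0.01 x range -68.0 -34.8
```

play_rows([
  [[7, 0, 0.5], 0, 0],
  [[14, 0, 0.5], 0, 0],
  [[20, 0, 0.5], 0, 0],
  [[26, 0, 0.5], 0, 0],
  [[26, 0, 0.5], 0, 0],
])

```text
clock: 13.95
tcp_pos: [556.3, -30.3, 56.8]
ee_rot: [[-0.111, 0.994, -0.012], [0.994, 0.111, -0.003], [-0.002, -0.013, -1.0]]
contact_force: [0.1, -4.5, 2.8]
gripper_width: 22.8
```

```bash
python3 tm.py
```

```text
13.95 tcp in jig [-141.09   -3.  ] z 56.8 F jig [-4.5  0.4] 2.8
scene 801 front top z 34.2 tilt*140 3.52 roll*120 -0.6 x range -67.9 67.6
side 1925 front top z 33.7 tilt*140 3.31 roll*120 0.23 x range -67.2 67.8
wrist 5231 front top z 34.94 tilt*140 3.48 roll*120 0.02 x range -68.0 -11.0
```

Lifted about 3.6 mm with the force low. The wedge's slope says 12 mm more.

play_rows([
  [[4, 0, 0.5], 0, 0],
  [[8, 0, 0.5], 0, 0],
  [[12, 0, 0.5], 0, 0],
  [[12, 0, 0.5], 0, 0],
])

```text
clock: 14.6
tcp_pos: [555.3, -19.1, 56.8]
ee_rot: [[-0.111, 0.994, -0.011], [0.994, 0.111, -0.004], [-0.003, -0.012, -1.0]]
contact_force: [0.6, -6.1, 4.2]
gripper_width: 23.1
```

```bash
python3 tm.py f; python3 go.py 563.7 -118 57 96.8; python3 -c "
import cv2,numpy as np
a=cv2.resize(cv2.imread('pics/f_scene.png')[150:300,200:440],None,fx=2.5,fy=2.5);b=cv2.resize(cv2.imread('pics/f_wrist.png'),(360,225))
c=np.zeros((600,600,3),np.uint8);c[:375]=a;c[375:,:360]=b;cv2.imwrite('pics/fin.png',c)"
```

```text
14.6 tcp in jig [-129.78   -3.36] z 56.8 F jig [-6.2  0.1] 4.2
scene 756 front top z 36.57 tilt*140 5.71 roll*120 -1.4 x range -68.0 67.5
side 1901 front top z 35.78 tilt*140 5.43 roll*120 0.28 x range -67.7 68.0
wrist 6453 front top z 37.19 tilt*140 5.56 roll*120 0.06 x range -68.0 0.4
clock 14.75 tcp [555.3 -19.1  56.8] yaw 96.34 tilt [-0.0115 -0.0037 -0.9999] q [ -5.   2.  94.  -0.  85. -12.] w 23.2 F [ 0.9 -4.2  4.7]
shift [-99.2  -2.6   0.1] turn -0.008
```

View pics/fin.png

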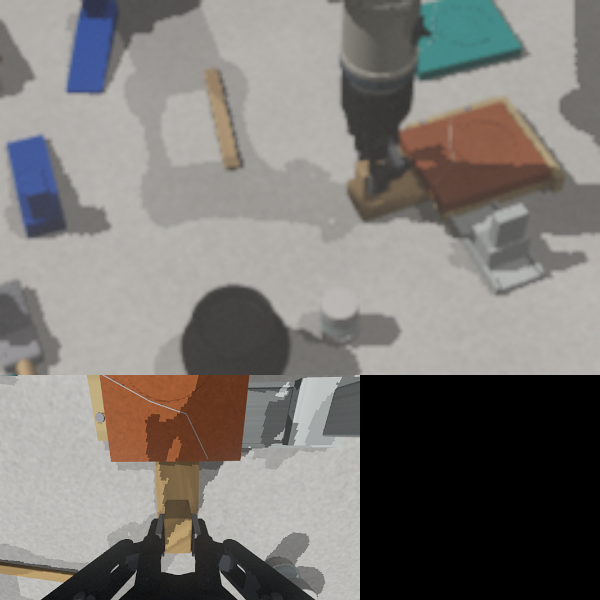

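The tile's front edge is up about 5.6–6.1 mm across the three views. The pictures show the wedge centred under the edge, the jaw clear, and the fingers on the post away from the tile. I'll make one small nudge and hold.

play_rows([
  [[1.5, 0, 0.5], 0, 0],
  [[1.8, 0, 0.5], 0, 0],
  [[1.8, 0, 0.5], 0, 0],
  [[1.8, 0, 0.5], 0, 0],
])

```text
clock: 15.25
tcp_pos: [555.3, -18.6, 56.8]
ee_rot: [[-0.11, 0.994, -0.011], [0.994, 0.11, -0.006], [-0.004, -0.011, -1.0]]
contact_force: [-0.4, -8.0, 4.7]
gripper_width: 23.2
```

```bash
python3 tm.py; python3 tm.py
```

```text
15.25 tcp in jig [-129.3    -3.41] z 56.8 F jig [-7.9  1.3] 4.7
scene 755 front top z 37.01 tilt*140 6.41 roll*120 -1.44 x range -67.8 67.2
side 1908 front top z 35.91 tilt*140 5.45 roll*120 0.66 x range -67.9 68.0
wrist 6285 front top z 37.28 tilt*140 5.57 roll*120 0.15 x range -68.0 0.1
15.4 tcp in jig [-129.31   -3.42] z 56.8 F jig [-7.9  0.9] 4.7
scene 740 front top z 36.71 tilt*140 6.11 roll*120 -1.91 x range -68.0 67.7
side 1908 front top z 35.78 tilt*140 5.36 roll*120 0.25 x range -67.4 68.0
wrist 6486 front top z 37.19 tilt*140 5.42 roll*120 0.09 x range -68.0 0.3
```

```bash
python3 -c "
from h import *
print(sign_off()); s=sense(); print(s['clock'],s['tcp_pos'].round(1),s['gripper_width'],s['contact_force'].round(1))"
```

```text
the job is handed in; nothing more can be done
None
the job is handed in; nothing more can be done
```

I slid the jaw back to its end stop, then picked up the tan wedge by its post and laid it flat in front of the channel. I pushed it in thin end first until the tile's front edge lifted about 6 mm. The job was handed in with the wedge still gripped and carrying the tile, at 15.4 s on the clock.

**Last checks**
- **Lift:** estimates were 6.3–6.6 mm (scene), 5.6–5.7 mm (side) and 5.7–5.8 mm (wrist). The travel along the wedge's slope gives about 5.9 mm.
- **Grip and forces:** the grip was steady at 23 mm on the 24 mm post, with a push of about 8 N. The highest force I read was about 28 N, at the jaw's stop.
- **Surroundings:** the fingers stayed clear of the tile, and nothing else looked moved in the last picture.

**Where things disagreed**
- **Jaw travel:** it measured about 49 mm, not 50, before stopping hard against 24 N. I took that as the end stop.
- **Last nudge:** it moved only 0.5 mm of the 1.8 mm commanded.
- **Tile roll:** the scene view showed a roll of 1–2 mm across the tile's width, but the other two views showed almost none. I took that as occlusion by the gripper.
- **Sign-off reading:** the state could no longer be read after sign-off, so the final second is unchecked.

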